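# Ratchet the clamp down on the brass wheel

## Robot

A 7-joint arm with a two-finger parallel gripper is mounted at the origin on the work surface. World frame = base frame: x ahead of the robot, y to its left, z up, the work surface at z = 0. Lengths are in m, angles in degrees, forces in N, time in s.
With the tool pointing down it reaches from about 0.35 to 0.9 m from the base axis. Payload 7.2 kg.
Tool frame: the origin (TCP) lies on the centre line of the jaws, within the pads' length; the fingertips stand 17 mm ahead of it and the grasp point (between the pads) lies 2 mm behind it; z points along the fingers, y is the line along which they close (so a half turn about z gives the same grasp; the last joint's range is limited). The gripper opens to 85 mm and grips with 20 to 120 N. Pads are 22 mm wide; open, the fingers measure 114 mm over their backs; the gripper's body (76 mm by 85 mm) begins 54 mm behind the grasp point. The pads swing forward as they close: fully open they stand 13 mm farther back than shut.
Start: joints at [-73.866, 23.554, -0.728, 91.456, 0.321, 64.991, -4.71], TCP at [0.214, 0.587, 0.248] pointing down, gripper open.
Joint ranges: [-169.25, 169.25], [-16.82, 113.86], [-84.01, 82.57], [7.8, 145.47], [-59.2, 239.2], [7.22, 106.19], [-163.78, 163.78]. Speed limits (degrees/s): [136.94, 136.94, 172.46, 172.46, 180, 180, 180].

## Interface

Orientations are given as a 3x3 rotation matrix whose columns are the frame's x, y, z axes.
In Python, from rig import bot, camera, workorder, find_in, silhouettes, mark_of gives the robot as it stands. The module is installed in compiled form; this text tells all that it offers.
- The arm moves only by the tool move_arm, never from a script. Its argument "rows" is a list that holds one entry, the list of rows, each a list of 6 numbers: the shift along the world's x, y, z as a fraction of full scale, then the turn, a rotation vector about the world's x, y, z as a fraction of full scale. A call has 1 to 20 rows; each row is the pose to reach, as a shift and turn from the pose commanded when the call began, turning the shorter way round; what a row does not reach only later rows make up. Full scale, the value 1, is 0.25 m for a shift and 360 degrees for a turn. A row lasts 1/8 s, in which the tool goes at most 62.5 mm and 10.7 degrees, less where a joint would pass 70% of its speed; a pose out of reach is approached as far as the arm can. A call with a number of a shift or a turn outside -1 to 1 is refused whole. A call with a gripper value outside its range is refused whole. "hand" is the opening, from -1 (shut) to 1 (fully open), set as the call begins (left out, the last holds). The fingers move at their own pace and stop on an object; "newtons" is the grip in N (left out, the last holds). Time passes only in rows, so rows that repeat a pose let the fingers close. It gives the time, the measured TCP pose, the force, the opening and the grip force at its end, in the units of the state.
- bot.state(): the state, without advancing time (a new reading comes with each control period).
- camera(name): name is "scene" or "top"; returns a dict with "image" (400x640x3 uint8, red, green, blue), "z_map" (400x640 float32, m along the optical axis (not along the pixel's ray), 0 where there is no reading), "fx", "fy", "cx", "cy" (pixels), "extrinsics" (4x4, takes a point from world to camera coordinates). Camera axes: x right, y up, looking along -z (the intrinsics and any distortion apply to the point x, -y, -z); pixel columns grow to the right and rows downward; lengths in m; the calibration is good to about 2 mm. A picture is of the moment at which its call begins.
- workorder.close_job(): hands the job in; it is judged then, once.
Trained networks look in a picture, given as the dict that the camera call returned (one of the last four; its "shot" number tells which), for a name from the list of things; names that differ only in an ending like _2 or _b are one class to them, and where a whole thing is asked for, a point or a joint stands for the part that bears it (a point fixed in the world has none). Each returns a list of dicts, best first, with "score" (0 to 1); they miss things now and then, are a little off and sometimes report something else, mostly with a low value. They report only what shows in the picture. A call takes as long as a camera call.
- find_in(picture, name): "centre" ([x, y, z] in m, in world coordinates, good to about 4 mm: the middle of the surface that is visible of it).
- silhouettes(picture, name): "pixels" (400x640 bool, what is visible of it).
- mark_of(picture, name): "centre" ([x, y, z] in m, in world coordinates, good to about 4 mm: a listed point, or the origin of a listed thing).
The state is a dict: "time": time; "joint_positions": joint angles; "dq": joint speeds; "tau": joint torques, N m; "ee_pos": TCP position; "tool_rot": TCP orientation; "ft_force": force on the tool from outside, world axes, zero at the start; "ft_torque": the same for the moment, N m; "opening": opening from 0.0 (shut) to 1.0 (fully open); "finger_force": force on a finger pad.
Only numpy, scipy, OpenCV 4.12 (cv2) and the standard library are available. Lean on these libraries where they do the work, as an engineer would, in place of code of your own. Each camera call takes 0.05 s, during which the arm holds its last target. There are 200 camera calls.

## Task

The clamp that holds the brass clock wheel is slack. Take hold of the handle of the ratchet wrench on that clamp and swing it back and forth, clockwise (seen from above) to tighten and freely back, until the clamp's foot bears firmly on the brass wheel, then let go. Do not turn the screw of the other clamp, the one with the lead weight.

Things in the scene. Friction and masses are not known exactly. Their poses are not given: they have to be found in the camera images.
- brass_grip (a point): Centre of the wrench's black sleeve (100 long, 20 wide, 16 mm high, 124 mm above the table; clear beside, above and below) on the clamp with the toothed brass wheel; a like clamp holds a dark lead weight. x runs along the handle to the vertical screw axis 140 mm away; z up. The captive wrench swings level about it; pinch across from above, turning along. 4 N swings it.
- brass_wrench (a joint): Swing of that wrench, rad, positive clockwise from above; 0 midway between its stop pins, which stop it at -0.65 and +0.65. It stays where left. Clockwise it turns the screw once a tooth catches (a tooth every 0.39 rad, so up to 0.39 is lost at the start of a stroke); moving back it clicks freely over the teeth and the screw stays.
- brass_spindle (a joint): Turn of the screw of the brass wheel's clamp, rad, positive clockwise from above (tightening); starts at 0 to 0.5. It lowers the red arm with its steel foot 4 mm per rad: the sprung foot meets the wheel's hub at about 2.2, bears firmly from 2.8 on; hard end at 4.8. Three to four full strokes do it; anything from 2.8 up is good.
- lead_spindle (a joint): The same for the screw of the other clamp, with the dark lead weight. It starts at 0 and must not be turned.

How it is judged (in metres and radians):
At the end, for the whole second after the job is handed in: The screw of the brass wheel's clamp stands at 2.8 rad or more (foot firmly down) and at rest, the wrench let go; the other clamp's screw has never been turned by more than 0.2 rad (value of joint brass_spindle above 2.8 rad and velocity of joint brass_spindle below 0.1 rad/s and value of joint lead_spindle below 0.2 rad); the robot touches nothing.
It fails at once if the screw of the lead weight's clamp is turned by more than 0.2 rad from its start (value of joint lead_spindle above 0.2 rad).
It also fails if it takes over 70 s, if anything falls off the work surface, if the arm or the gripper's body presses on something with over 40 N, if the wrist force passes 120 N, or if a joint passes its speed limit or range.

## Working session

There is one attempt and no reset: what is moved stays moved. The work goes in short steps, Python scripts to look and compute and a tool call to move; the robot and the scene stay as the last step left them, time stands still between calls to the robot, and variables do not carry over. Pictures are saved under pics/ and viewed, at most 10 in all, crops included, and the job is handed in when it is done.

Besides the shell and the picture viewer there is one more tool, called after "Call:" as name(argument=value, ...), one argument or row to a line, values as JSON. move_arm: Moves the arm, as the interface text tells. Its arguments: {"type":"object","properties":{"rows":{"type":"array","items":{"type":"array","items":{"type":"array","items":{"type":"number","minimum":-1,"maximum":1}}}},"hand":{"type":"number"},"newtons":{"type":"number"}},"required":["rows"]}

```bash
mkdir -p pics
python3 - <<'E'
from rig import bot,camera,find_in,silhouettes,mark_of
import cv2,numpy as np
s=bot.state();print(s['time'],s['ee_pos'],s['tool_rot'],s['opening'])
for n in("scene","top"):
    p=camera(n);cv2.imwrite(f"pics/{n}0.png",p["image"][:,:,::-1])
    for t in("brass_grip","brass_wrench","brass_spindle","lead_spindle"):
        print(n,t,[(np.round(d["centre"],3).tolist(),round(d["score"],2)) for d in mark_of(p,t)],[(np.round(d["centre"],3).tolist(),round(d["score"],2)) for d in find_in(p,t)])
E
```

```text
0.0 [0.21407574 0.58666148 0.24744037] [[-9.39449652e-01  3.42686639e-01 -4.67661869e-04]
 [ 3.42686938e-01  9.39448253e-01 -1.62544630e-03]
 [-1.17674602e-04 -1.68728657e-03 -9.99998570e-01]] 0.9949977416654202
scene brass_grip [([0.478, -0.225, 0.125], 0.86)] []Traceback (most recent call last):
  File "<stdin>", line 7, in <module>
ValueError: it knows: brass_grip
```

View pics/scene0.png

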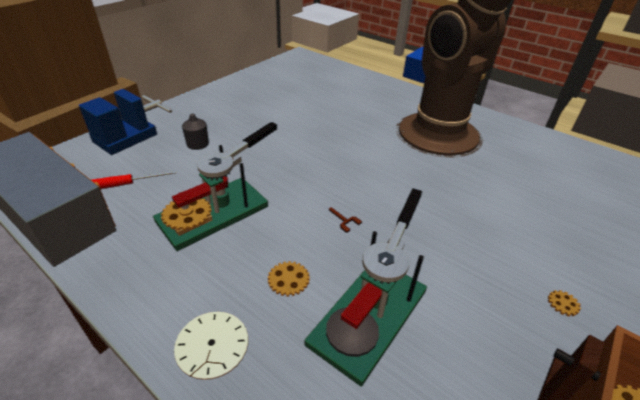

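The scene picture shows the brass wheel's clamp on the left, with its sleeve near (262,134). The lead clamp is front right, with its sleeve near (411,207).

```bash
cat > h.py <<'E'
from rig import bot,camera,find_in,silhouettes,mark_of
import cv2,numpy as np
def world(p):
    z=p["z_map"];v,u=np.mgrid[:400,:640]
    c=np.stack([(u-p["cx"])/p["fx"]*z,-(v-p["cy"])/p["fy"]*z,-z,np.ones_like(z)],-1)
    return (c@np.linalg.inv(p["extrinsics"]).T)[...,:3]
E
python3 - <<'E'
from h import *
for n in("scene","top"):
    p=camera(n);cv2.imwrite(f"pics/{n}1.png",p["image"][:,:,::-1])
    print(n,[(np.round(d["centre"],3).tolist(),round(d["score"],2)) for d in mark_of(p,"brass_grip")])
    W=world(p);I=p["image"].astype(int)
    black=(I.max(2)<60)&(W[...,2]>.112)&(W[...,2]<.15)&(p["z_map"]>0)
    nn,l,st,c=cv2.connectedComponentsWithStats(black.astype(np.uint8))
    for i in range(1,nn):
        if st[i,4]>40:
            w=W[l==i];m=w.mean(0);_,sv,V=np.linalg.svd(w[:,:2]-m[:2],full_matrices=False)
            t=(w[:,:2]-m[:2])@V[0]
            print(c[i].round(),st[i,4],m.round(3),'axis',np.degrees(np.arctan2(V[0,1],V[0,0])).round(1),'len',np.ptp(t).round(3), 'mid',(m[:2]+V[0]*(t.max()+t.min())/2).round(3),'z',np.percentile(w[:,2],[5,95]).round(3))
    for s in silhouettes(p,"brass_grip")[:2]:
        w=W[s["pixels"]&(W[...,2]>.1)];m=s["pixels"];print('sil',m.sum(),np.argwhere(m).mean(0),s["score"],w.mean(0))
E
```

```text
scene [([0.479, -0.226, 0.123], 0.96)]
[48. 39.] 1220 [ 0.527 -1.136  0.131] axis 2.6 len 0.329 mid [ 0.518 -1.136] z [0.114 0.148]
[587.  45.] 134 [-0.637  0.205  0.132] axis 105.3 len 0.037 mid [-0.638  0.207] z [0.114 0.149]
[448.  99.] 734 [0.051 0.022 0.131] axis 109.9 len 0.136 mid [0.051 0.022] z [0.114 0.148]
[260. 134.] 305 [ 0.484 -0.22   0.128] axis 5.2 len 0.097 mid [ 0.482 -0.22 ] z [0.121 0.132]
[ 62. 206.] 173 [ 0.874 -0.328  0.114] axis -0.3 len 0.129 mid [ 0.87  -0.328] z [0.112 0.117]
[410. 207.] 384 [0.484 0.153 0.131] axis 14.4 len 0.099 mid [0.481 0.152] z [0.13  0.133]
[420. 261.] 42 [0.58  0.225 0.124] axis 74.1 len 0.007 mid [0.58  0.225] z [0.113 0.132]
[586. 368.] 1316 [0.605 0.465 0.129] axis -12.1 len 0.124 mid [0.583 0.47 ] z [0.115 0.146]
sil 1181 [154.07027942 232.51397121] 0.74 [ 0.57307181 -0.20919543  0.12728954]
top [([0.48, -0.23, 0.126], 0.8)]
[489.  53.] 151 [ 0.841 -0.346  0.115] axis -156.0 len 0.148 mid [ 0.853 -0.341] z [0.112 0.117]
[574.  70.] 70 [ 0.803 -0.51   0.115] axis -90.1 len 0.137 mid [ 0.803 -0.511] z [0.113 0.117]
[ 66. 170.] 1133 [0.6  0.47 0.13] axis -178.0 len 0.162 mid [0.597 0.469] z [0.114 0.147]
[ 24. 135.] 201 [0.668 0.553 0.133] axis -90.8 len 0.114 mid [0.668 0.553] z [0.118 0.148]
[430. 161.] 70 [ 0.614 -0.212  0.131] axis 62.3 len 0.02 mid [ 0.614 -0.213] z [0.129 0.132]
[219. 164.] 66 [0.61  0.183 0.131] axis 82.0 len 0.021 mid [0.61  0.183] z [0.13  0.133]
[440. 235.] 645 [ 0.477 -0.224  0.13 ] axis -174.4 len 0.105 mid [ 0.48  -0.224] z [0.126 0.133]
[234. 236.] 612 [0.476 0.149 0.131] axis -165.9 len 0.1 mid [0.478 0.149] z [0.125 0.133]
sil 2066 [191.10939013 433.2821878 ] 0.94 [ 0.55778358 -0.21603897  0.13006311]
```

View pics/top1.png

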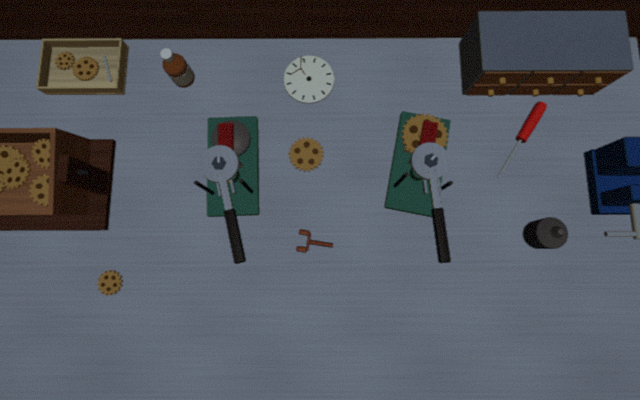

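The top picture (up is +x, left is +y) shows the brass clamp on the right, screw at (431,160) and sleeve at (440,235). It agrees with the network: grip at about (0.48, -0.225), handle axis about 5.4°, screw at about (0.618, -0.211). I'm moving there in steps, turning about -155° so joint 7 stays well within its range.

Call:
move_arm(
  rows=[
    [[0.18,-0.25,0,0,0,-0.026],[0.36,-0.5,0,0,0,-0.052],[0.54,-0.75,0,0,0,-0.078],[0.72,-1,0,0,0,-0.107],[0.72,-1,0,0,0,-0.107],[0.72,-1,0,0,0,-0.107]],
  ],
  hand=1,
)

```text
time: 1.2
ee_pos: [0.3973, 0.3328, 0.2488]
tool_rot: [[-0.515, 0.857, 0.002], [0.857, 0.515, -0.001], [-0.001, 0.001, -1.0]]
ft_force: [-0.3, 1.0, -0.3]
opening: 0.998
finger_force: 0.0
```

Call:
move_arm(
  rows=[
    [[0.05,-0.25,0,0,0,-0.026],[0.1,-0.5,0,0,0,-0.052],[0.15,-0.75,0,0,0,-0.078],[0.2,-1,0,0,0,-0.107],[0.2,-1,0,0,0,-0.107],[0.2,-1,0,0,0,-0.107]],
  ],
)

```text
time: 1.95
ee_pos: [0.4442, 0.088, 0.2484]
tool_rot: [[0.122, 0.993, 0.0], [0.993, -0.122, 0.001], [0.001, 0.0, -1.0]]
ft_force: [-0.1, 0.2, -0.7]
opening: 0.999
finger_force: 0.0
```

Call:
move_arm(
  rows=[
    [[0.02,-0.25,0,0,0,-0.026],[0.04,-0.5,0,0,0,-0.052],[0.06,-0.75,0,0,0,-0.078],[0.08,-1,0,0,0,-0.107],[0.08,-1,0,0,0,-0.107],[0.08,-1,0,0,0,-0.107]],
  ],
)

```text
time: 2.7
ee_pos: [0.4648, -0.1609, 0.2479]
tool_rot: [[0.712, 0.702, -0.001], [0.702, -0.712, 0.001], [-0.0, -0.001, -1.0]]
ft_force: [0.9, 0.4, -0.4]
opening: 1.002
finger_force: 0.0
```

Call:
move_arm(
  rows=[
    [[0.04,-0.12,0,0,0,-0.026],[0.06,-0.25,0,0,0,-0.052],[0.06,-0.25,0,0,0,-0.078],[0.06,-0.25,0,0,0,-0.108],[0.06,-0.25,0,0,0,-0.108],[0.06,-0.25,0,0,0,-0.108]],
  ],
)

```text
time: 3.45
ee_pos: [0.4798, -0.2237, 0.2481]
tool_rot: [[0.995, 0.103, -0.0], [0.103, -0.995, 0.001], [-0.0, -0.001, -1.0]]
ft_force: [-0.5, -0.1, 0.0]
opening: 1.002
finger_force: 0.0
```

Run:
```python
from h import *
s=bot.state();R=np.array(s['tool_rot']);print(s['time'],s['ee_pos'],np.degrees(np.arctan2(R[1,1],R[0,1])),R[2],np.round(s['joint_positions'],1))
```

```text
3.45 [ 0.47980356 -0.22366535  0.2481123 ] -84.06625810654052 [-1.28507218e-04 -6.10484106e-04 -9.99999805e-01] [-21.1  18.9  52.  107.1 -16.8  62.1 -46.7]
```

Call:
move_arm(
  rows=[
    [[0,-0.004,-0.15,0,0,0],[0,-0.004,-0.3,0,0,0],[0,-0.004,-0.4,0,0,0],[0,-0.004,-0.46,0,0,0],[0,-0.004,-0.504,0,0,0],[0,-0.004,-0.504,0,0,0],[0,-0.004,-0.504,0,0,0]],
  ],
)

```text
time: 4.32
ee_pos: [0.4797, -0.2266, 0.123]
tool_rot: [[0.995, 0.096, 0.001], [0.096, -0.995, -0.0], [0.001, 0.0, -1.0]]
ft_force: [-0.1, 0.3, 0.3]
opening: 0.998
finger_force: 0.0
```

Call:
move_arm(
  rows=[
    [[0,0,0,0,0,0],[0,0,0,0,0,0],[0,0,0,0,0,0],[0,0,0,0,0,0],[0,0,0,0,0,0],[0,0,0,0,0,0],[0,0,0,0,0,0],[0,0,0,0,0,0]],
  ],
  hand=-1,
  newtons=50,
)

```text
time: 5.32
ee_pos: [0.4793, -0.2268, 0.1225]
tool_rot: [[0.995, 0.096, 0.0], [0.096, -0.995, -0.001], [0.0, 0.001, -1.0]]
ft_force: [-0.9, -2.0, 4.5]
opening: 0.22
finger_force: 49.7
```

```bash
cat > arc.py <<'E'
import sys;from h import *
s=bot.state();R=np.array(s['tool_rot']);p=np.array(s['ee_pos'])
print(s['time'],p.round(4),'a',np.degrees(np.arctan2(R[1,1],R[0,1]))+90,np.round(s['joint_positions'],1),s['opening'],s['ft_force'])
def rows(p0,a0,a1,C=np.array(eval(sys.argv[1])),n=int(sys.argv[4])):
    r=np.hypot(*(p0-C));a0=np.degrees(np.arctan2(*(C-p0)[::-1]));print('a0',a0,'r',r)
    for a in np.linspace(a0,a1,n+1)[1:]:
        q=C-r*np.array([np.cos(np.radians(a)),np.sin(np.radians(a))])
        print([round(float(x),3) for x in (*((q-p0)/.25),0,0,0,(a-a0)/360)],end=', ')
    print();return q
q=rows(p[:2],0,float(sys.argv[2]));rows(q,0,float(sys.argv[3]))
E
python3 arc.py "[.618,-.211]" 24 -43 10
```

```text
5.325 [ 0.4793 -0.2268  0.1225] a 5.495864711279239 [-13.8  28.6  45.  114.2 -27.1  48.  -38.2] 0.2201920122089443 [-0.88224358 -2.04413018  4.53563582]
a0 6.500769781863823 r 0.13957643737403594
[0.002, -0.017, 0.0, 0.0, 0.0, 0.005], [0.005, -0.034, 0.0, 0.0, 0.0, 0.01], [0.008, -0.05, 0.0, 0.0, 0.0, 0.015], [0.012, -0.067, 0.0, 0.0, 0.0, 0.019], [0.016, -0.084, 0.0, 0.0, 0.0, 0.024], [0.021, -0.1, 0.0, 0.0, 0.0, 0.029], [0.026, -0.116, 0.0, 0.0, 0.0, 0.034], [0.032, -0.132, 0.0, 0.0, 0.0, 0.039], [0.038, -0.148, 0.0, 0.0, 0.0, 0.044], [0.045, -0.164, 0.0, 0.0, 0.0, 0.049], 
a0 24.000000000000004 r 0.13957643737403594
[-0.023, 0.061, 0.0, 0.0, 0.0, -0.019], [-0.039, 0.124, 0.0, 0.0, 0.0, -0.037], [-0.047, 0.189, 0.0, 0.0, 0.0, -0.056], [-0.048, 0.254, 0.0, 0.0, 0.0, -0.074], [-0.041, 0.319, 0.0, 0.0, 0.0, -0.093], [-0.026, 0.383, 0.0, 0.0, 0.0, -0.112], [-0.004, 0.444, 0.0, 0.0, 0.0, -0.13], [0.025, 0.503, 0.0, 0.0, 0.0, -0.149], [0.06, 0.558, 0.0, 0.0, 0.0, -0.167], [0.102, 0.608, 0.0, 0.0, 0.0, -0.186],
```

Call:
move_arm(
  rows=[
    [[0.002,-0.017,0,0,0,0.005],[0.005,-0.034,0,0,0,0.01],[0.008,-0.05,0,0,0,0.015],[0.012,-0.067,0,0,0,0.019],[0.016,-0.084,0,0,0,0.024],[0.021,-0.1,0,0,0,0.029],[0.026,-0.116,0,0,0,0.034],[0.032,-0.132,0,0,0,0.039],[0.038,-0.148,0,0,0,0.044],[0.045,-0.164,0,0,0,0.049],[0.045,-0.164,0,0,0,0.049]],
  ],
)

```text
time: 6.7
ee_pos: [0.4894, -0.2687, 0.1225]
tool_rot: [[0.92, 0.392, -0.001], [0.392, -0.92, -0.001], [-0.001, 0.0, -1.0]]
ft_force: [-4.4, -3.8, 7.6]
opening: 0.225
finger_force: 49.8
```

Call:
move_arm(
  rows=[
    [[-0.023,0.061,0,0,0,-0.019],[-0.039,0.124,0,0,0,-0.037],[-0.047,0.189,0,0,0,-0.056],[-0.048,0.254,0,0,0,-0.074],[-0.041,0.319,0,0,0,-0.093],[-0.026,0.383,0,0,0,-0.112]],
  ],
)

```text
time: 7.45
ee_pos: [0.4856, -0.1722, 0.1226]
tool_rot: [[0.954, -0.299, 0.003], [-0.299, -0.954, -0.003], [0.004, 0.002, -1.0]]
ft_force: [9.2, -6.5, -8.4]
opening: 0.224
finger_force: 50.4
```

```bash
python3 arc.py "[.618,-.211]" -43 24 8
python3 - <<'E'
from h import *
p=camera("top");cv2.imwrite("pics/top2.png",cv2.resize(p["image"][80:280,340:540,::-1],None,fx=3,fy=3))
E
```

```text
7.45 [ 0.4856 -0.1722  0.1226] a -17.38087800863272 [-24.8  29.5  51.8 116.6 -31.1  48.3 -62.6] 0.22401248898398624 [ 9.1859932  -6.53992652 -8.39406424]
a0 -16.342771035453072 r 0.1379725783432716
[0.01, 0.031, 0.0, 0.0, 0.0, -0.009], [0.022, 0.06, 0.0, 0.0, 0.0, -0.019], [0.035, 0.09, 0.0, 0.0, 0.0, -0.028], [0.05, 0.118, 0.0, 0.0, 0.0, -0.037], [0.067, 0.145, 0.0, 0.0, 0.0, -0.046], [0.085, 0.172, 0.0, 0.0, 0.0, -0.056], [0.105, 0.197, 0.0, 0.0, 0.0, -0.065], [0.126, 0.221, 0.0, 0.0, 0.0, -0.074], 
a0 -43.0 r 0.1379725783432716
[-0.051, -0.063, 0.0, 0.0, 0.0, 0.023], [-0.091, -0.132, 0.0, 0.0, 0.0, 0.047], [-0.122, -0.207, 0.0, 0.0, 0.0, 0.07], [-0.141, -0.285, 0.0, 0.0, 0.0, 0.093], [-0.148, -0.366, 0.0, 0.0, 0.0, 0.116], [-0.144, -0.446, 0.0, 0.0, 0.0, 0.14], [-0.128, -0.525, 0.0, 0.0, 0.0, 0.163], [-0.101, -0.601, 0.0, 0.0, 0.0, 0.186],
```

View pics/top2.png

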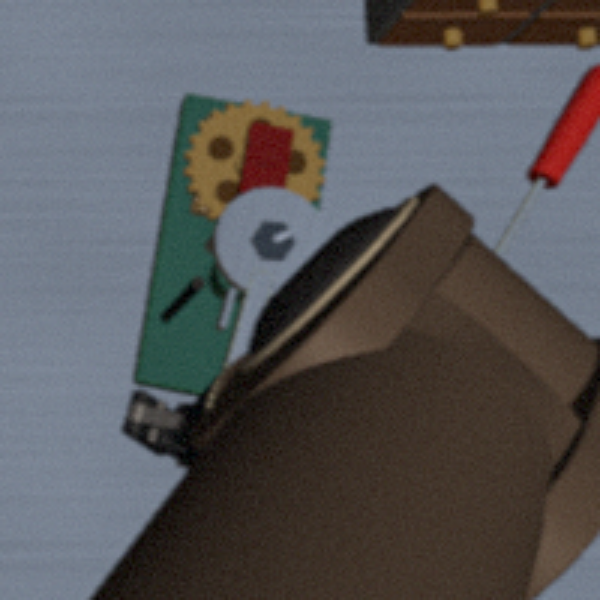

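The crop shows the wrench swung past the clamp's midline in the jaws. The screw hex at (272,241) has a white index line pointing to the upper right, which will let me track turn.

Call:
move_arm(
  rows=[
    [[0.01,0.031,0,0,0,-0.009],[0.022,0.06,0,0,0,-0.019],[0.035,0.09,0,0,0,-0.028],[0.05,0.118,0,0,0,-0.037],[0.067,0.145,0,0,0,-0.046],[0.085,0.172,0,0,0,-0.056],[0.105,0.197,0,0,0,-0.065],[0.126,0.221,0,0,0,-0.074],[0.126,0.221,0,0,0,-0.074]],
  ],
)

```text
time: 8.62
ee_pos: [0.5181, -0.118, 0.1226]
tool_rot: [[0.722, -0.692, 0.005], [-0.692, -0.722, -0.005], [0.007, 0.001, -1.0]]
ft_force: [9.6, -10.6, -5.3]
opening: 0.226
finger_force: 50.6
```

```bash
python3 arc.py "[.618,-.211]" 24 -43 12
python3 - <<'E'
from h import *
p=camera("top");cv2.imwrite("pics/top3.png",cv2.resize(p["image"][80:280,340:540,::-1],None,fx=3,fy=3))
E
```

```text
8.625 [ 0.5181 -0.118   0.1226] a -43.774714751151095 [-34.8  34.5  58.6 114.7 -37.6  51.9 -89.8] 0.22577648090862598 [  9.55572271 -10.58625809  -5.29259446]
a0 -42.96457912994087 r 0.136468001296452
[-0.034, -0.041, 0.0, 0.0, 0.0, 0.016], [-0.064, -0.084, 0.0, 0.0, 0.0, 0.031], [-0.09, -0.131, 0.0, 0.0, 0.0, 0.047], [-0.111, -0.18, 0.0, 0.0, 0.0, 0.062], [-0.128, -0.23, 0.0, 0.0, 0.0, 0.078], [-0.139, -0.282, 0.0, 0.0, 0.0, 0.093], [-0.145, -0.335, 0.0, 0.0, 0.0, 0.109], [-0.146, -0.388, 0.0, 0.0, 0.0, 0.124], [-0.142, -0.441, 0.0, 0.0, 0.0, 0.14], [-0.133, -0.493, 0.0, 0.0, 0.0, 0.155], [-0.118, -0.545, 0.0, 0.0, 0.0, 0.171], [-0.099, -0.594, 0.0, 0.0, 0.0, 0.186], 
a0 24.000000000000007 r 0.136468001296452
[-0.019, 0.05, 0.0, 0.0, 0.0, -0.016], [-0.034, 0.101, 0.0, 0.0, 0.0, -0.031], [-0.043, 0.153, 0.0, 0.0, 0.0, -0.047], [-0.047, 0.206, 0.0, 0.0, 0.0, -0.062], [-0.046, 0.259, 0.0, 0.0, 0.0, -0.078], [-0.04, 0.312, 0.0, 0.0, 0.0, -0.093], [-0.028, 0.364, 0.0, 0.0, 0.0, -0.109], [-0.012, 0.415, 0.0, 0.0, 0.0, -0.124], [0.009, 0.463, 0.0, 0.0, 0.0, -0.14], [0.035, 0.51, 0.0, 0.0, 0.0, -0.155], [0.065, 0.554, 0.0, 0.0, 0.0, -0.171], [0.099, 0.594, 0.0, 0.0, 0.0, -0.186],
```

View pics/top3.png

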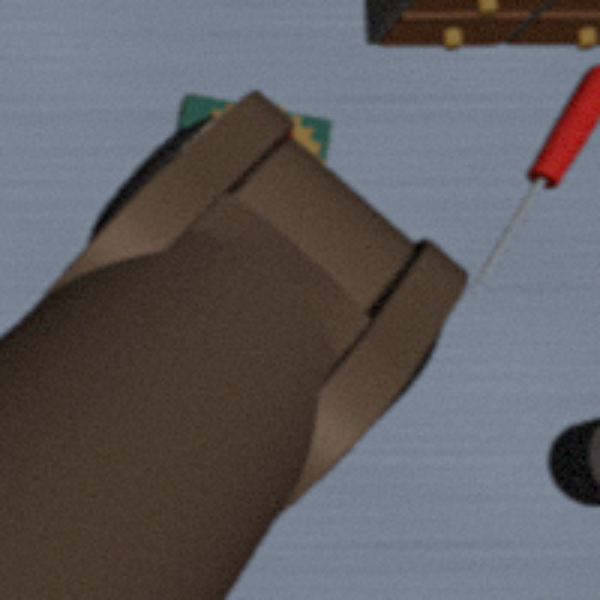

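The arm hides the clamp in this picture (the wheel's edge shows at (308,145)), but the forces are low and the swing tracks well. I'm continuing the strokes.

Call:
move_arm(
  rows=[
    [[-0.034,-0.041,0,0,0,0.016],[-0.064,-0.084,0,0,0,0.031],[-0.09,-0.131,0,0,0,0.047],[-0.111,-0.18,0,0,0,0.062],[-0.128,-0.23,0,0,0,0.078],[-0.139,-0.282,0,0,0,0.093],[-0.145,-0.335,0,0,0,0.109],[-0.146,-0.388,0,0,0,0.124],[-0.142,-0.441,0,0,0,0.14],[-0.133,-0.493,0,0,0,0.155],[-0.118,-0.545,0,0,0,0.171],[-0.099,-0.594,0,0,0,0.186],[-0.099,-0.594,0,0,0,0.186]],
  ],
)

```text
time: 10.3
ee_pos: [0.4892, -0.268, 0.1226]
tool_rot: [[0.92, 0.391, -0.001], [0.391, -0.92, -0.002], [-0.002, 0.002, -1.0]]
ft_force: [-6.4, -6.4, 7.6]
opening: 0.226
finger_force: 52.9
```

Call:
move_arm(
  rows=[
    [[-0.019,0.05,0,0,0,-0.016],[-0.034,0.101,0,0,0,-0.031],[-0.043,0.153,0,0,0,-0.047],[-0.047,0.206,0,0,0,-0.062],[-0.046,0.259,0,0,0,-0.078],[-0.04,0.312,0,0,0,-0.093],[-0.028,0.364,0,0,0,-0.109],[-0.012,0.415,0,0,0,-0.124],[0.009,0.463,0,0,0,-0.14],[0.035,0.51,0,0,0,-0.155],[0.065,0.554,0,0,0,-0.171],[0.099,0.594,0,0,0,-0.186],[0.099,0.594,0,0,0,-0.186]],
  ],
)

```text
time: 11.92
ee_pos: [0.5183, -0.1178, 0.1226]
tool_rot: [[0.722, -0.692, 0.005], [-0.692, -0.722, -0.006], [0.007, 0.001, -1.0]]
ft_force: [8.1, -9.3, -5.2]
opening: 0.224
finger_force: 50.7
```

```bash
python3 arc.py "[.618,-.211]" 24 -43 1
```

```text
11.925 [ 0.5183 -0.1178  0.1226] a -43.79066048263323 [-34.7  34.3  58.3 114.7 -37.4  51.7 -90.1] 0.22375244297655378 [ 8.1036175  -9.30100148 -5.20937197]
a0 -43.05234353257957 r 0.1364536877388641
[-0.1, -0.595, 0.0, 0.0, 0.0, 0.186], 
a0 24.000000000000007 r 0.1364536877388641
[0.099, 0.594, 0.0, 0.0, 0.0, -0.186],
```

Two strokes are done and repeat cleanly. Now strokes three and four.

Call:
move_arm(
  rows=[
    [[-0.034,-0.041,0,0,0,0.016],[-0.064,-0.084,0,0,0,0.031],[-0.09,-0.131,0,0,0,0.047],[-0.111,-0.18,0,0,0,0.062],[-0.128,-0.23,0,0,0,0.078],[-0.139,-0.282,0,0,0,0.093],[-0.145,-0.335,0,0,0,0.109],[-0.146,-0.388,0,0,0,0.124],[-0.142,-0.441,0,0,0,0.14],[-0.133,-0.493,0,0,0,0.155],[-0.118,-0.545,0,0,0,0.171],[-0.099,-0.594,0,0,0,0.186],[-0.099,-0.594,0,0,0,0.186]],
  ],
)

```text
time: 13.55
ee_pos: [0.4892, -0.268, 0.1226]
tool_rot: [[0.92, 0.391, -0.001], [0.391, -0.92, -0.002], [-0.002, 0.002, -1.0]]
ft_force: [-5.5, -6.4, 7.6]
opening: 0.225
finger_force: 52.9
```

Call:
move_arm(
  rows=[
    [[-0.019,0.05,0,0,0,-0.016],[-0.034,0.101,0,0,0,-0.031],[-0.043,0.153,0,0,0,-0.047],[-0.047,0.206,0,0,0,-0.062],[-0.046,0.259,0,0,0,-0.078],[-0.04,0.312,0,0,0,-0.093],[-0.028,0.364,0,0,0,-0.109],[-0.012,0.415,0,0,0,-0.124],[0.009,0.463,0,0,0,-0.14],[0.035,0.51,0,0,0,-0.155],[0.065,0.554,0,0,0,-0.171],[0.099,0.594,0,0,0,-0.186],[0.099,0.594,0,0,0,-0.186]],
  ],
)

```text
time: 15.18
ee_pos: [0.5183, -0.1178, 0.1226]
tool_rot: [[0.722, -0.692, 0.004], [-0.692, -0.722, -0.006], [0.007, 0.001, -1.0]]
ft_force: [9.4, -10.3, -5.7]
opening: 0.223
finger_force: 50.7
```

Call:
move_arm(
  rows=[
    [[-0.034,-0.041,0,0,0,0.016],[-0.064,-0.084,0,0,0,0.031],[-0.09,-0.131,0,0,0,0.047],[-0.111,-0.18,0,0,0,0.062],[-0.128,-0.23,0,0,0,0.078],[-0.139,-0.282,0,0,0,0.093],[-0.145,-0.335,0,0,0,0.109],[-0.146,-0.388,0,0,0,0.124],[-0.142,-0.441,0,0,0,0.14],[-0.133,-0.493,0,0,0,0.155],[-0.118,-0.545,0,0,0,0.171],[-0.099,-0.594,0,0,0,0.186],[-0.099,-0.594,0,0,0,0.186]],
  ],
)

```text
time: 16.8
ee_pos: [0.4892, -0.268, 0.1225]
tool_rot: [[0.92, 0.391, -0.001], [0.391, -0.92, -0.002], [-0.002, 0.002, -1.0]]
ft_force: [-5.6, -6.4, 7.5]
opening: 0.223
finger_force: 53.0
```

Run:
```python
from h import *
for n in ("top","scene"):
    p=camera(n);c=p["image"][80:280,340:540] if n=="top" else p["image"][100:260,120:320]
    cv2.imwrite(f"pics/{n}4.png",cv2.resize(c[:,:,::-1],None,fx=3,fy=3))
```

```text
(no output)
```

View pics/top4.png

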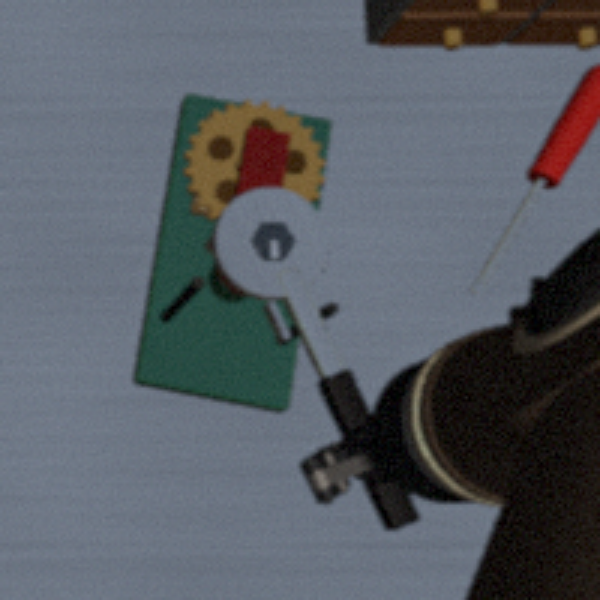

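View pics/scene4.png

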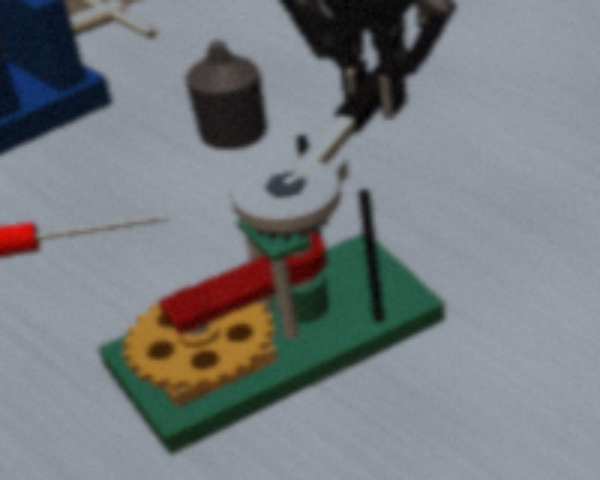

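The wrench handle is back at the right-hand pin. The screw's index line now points straight down at (273,252), about 2.0 rad clockwise from the first look. Counting teeth, the screw is at about 2.4–2.9, so one more full stroke is due.

Call:
move_arm(
  rows=[
    [[-0.019,0.05,0,0,0,-0.016],[-0.034,0.101,0,0,0,-0.031],[-0.043,0.153,0,0,0,-0.047],[-0.047,0.206,0,0,0,-0.062],[-0.046,0.259,0,0,0,-0.078],[-0.04,0.312,0,0,0,-0.093],[-0.028,0.364,0,0,0,-0.109],[-0.012,0.415,0,0,0,-0.124],[0.009,0.463,0,0,0,-0.14],[0.035,0.51,0,0,0,-0.155],[0.065,0.554,0,0,0,-0.171],[0.099,0.594,0,0,0,-0.186],[0.099,0.594,0,0,0,-0.186]],
  ],
)

```text
time: 18.52
ee_pos: [0.5183, -0.1178, 0.1226]
tool_rot: [[0.722, -0.692, 0.005], [-0.692, -0.722, -0.006], [0.007, 0.001, -1.0]]
ft_force: [8.2, -9.9, -6.3]
opening: 0.222
finger_force: 50.7
```

Call:
move_arm(
  rows=[
    [[-0.034,-0.041,0,0,0,0.016],[-0.064,-0.084,0,0,0,0.031],[-0.09,-0.131,0,0,0,0.047],[-0.111,-0.18,0,0,0,0.062],[-0.128,-0.23,0,0,0,0.078],[-0.139,-0.282,0,0,0,0.093],[-0.145,-0.335,0,0,0,0.109],[-0.146,-0.388,0,0,0,0.124],[-0.142,-0.441,0,0,0,0.14],[-0.133,-0.493,0,0,0,0.155],[-0.118,-0.545,0,0,0,0.171],[-0.099,-0.594,0,0,0,0.186],[-0.099,-0.594,0,0,0,0.186]],
  ],
)

```text
time: 20.15
ee_pos: [0.4892, -0.268, 0.1226]
tool_rot: [[0.92, 0.391, -0.001], [0.391, -0.92, -0.002], [-0.002, 0.002, -1.0]]
ft_force: [-5.2, -7.3, 7.6]
opening: 0.22
finger_force: 53.0
```

Run:
```python
from h import *
p=camera("top")["image"];q=cv2.imread("pics/top1.png")[:,:,::-1]
f=lambda c:cv2.resize(c[145:175,416:446,::-1],(390,390),interpolation=cv2.INTER_CUBIC)
cv2.imwrite("pics/cmp.png",np.hstack([f(q),f(p)]))
```

```text
(no output)
```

View pics/cmp.png

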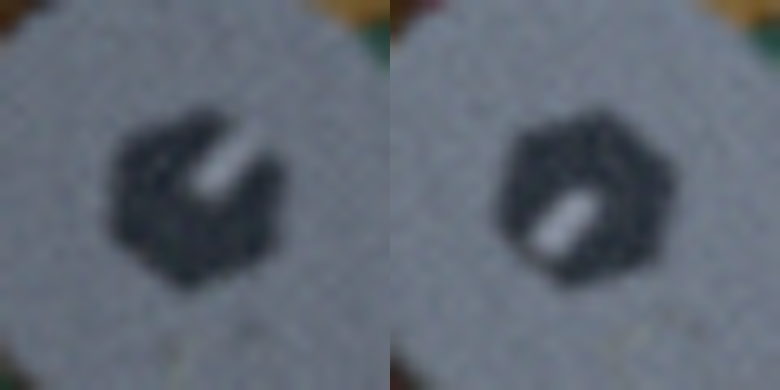

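In the comparison, the index line at the start (left) points to the upper right at about 50°. It now (right) points to the lower left at about -127°. That is about 3.1 rad of turn, plus the unknown start of 0–0.5. I'll add a shorter stroke for margin, staying below the hard end, then let go.

Call:
move_arm(
  rows=[
    [[-0.019,0.05,0,0,0,-0.016],[-0.034,0.101,0,0,0,-0.031],[-0.043,0.153,0,0,0,-0.047],[-0.047,0.206,0,0,0,-0.062],[-0.046,0.259,0,0,0,-0.078],[-0.04,0.312,0,0,0,-0.093],[-0.028,0.364,0,0,0,-0.109],[-0.012,0.415,0,0,0,-0.124],[-0.012,0.415,0,0,0,-0.124]],
  ],
)

```text
time: 21.32
ee_pos: [0.4894, -0.1619, 0.1226]
tool_rot: [[0.93, -0.367, 0.003], [-0.367, -0.93, -0.003], [0.004, 0.002, -1.0]]
ft_force: [5.5, -8.2, -2.6]
opening: 0.222
finger_force: 51.5
```

Call:
move_arm(
  rows=[
    [[0,0,0,0,0,0],[0,0,0,0,0,0],[0,0,0,0,0,0],[0,0,0,0,0,0],[0,0,0,0,0,0],[0,0,0,0,0,0],[0,0,0,0,0,0],[0,0,0,0,0,0]],
  ],
  hand=1,
)

```text
time: 22.32
ee_pos: [0.4877, -0.1611, 0.1223]
tool_rot: [[0.931, -0.366, 0.0], [-0.366, -0.931, -0.0], [0.0, 0.0, -1.0]]
ft_force: [-0.3, 0.7, -0.3]
opening: 0.998
finger_force: 0.0
```

Call:
move_arm(
  rows=[
    [[0,0,0.08,0,0,0],[0,0,0.2,0,0,0],[0,0,0.35,0,0,0],[0,0,0.5,0,0,0],[-0.15,0,0.6,0,0,0],[-0.3,0,0.6,0,0,0],[-0.3,0,0.6,0,0,0],[-0.3,0,0.6,0,0,0]],
  ],
)

```text
time: 23.32
ee_pos: [0.4134, -0.1605, 0.2725]
tool_rot: [[0.931, -0.365, 0.001], [-0.365, -0.931, 0.001], [0.001, -0.001, -1.0]]
ft_force: [0.8, 0.5, -0.1]
opening: 0.997
finger_force: 0.0
```

Run:
```python
from h import *
p=camera("top")["image"];q=camera("scene")["image"]
a=cv2.resize(p[145:175,416:446,::-1],(390,390),interpolation=cv2.INTER_CUBIC)
b=cv2.resize(q[120:250,140:270,::-1],(390,390),interpolation=cv2.INTER_CUBIC)
cv2.imwrite("pics/end.png",np.hstack([a,b]))
```

```text
(no output)
```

View pics/end.png

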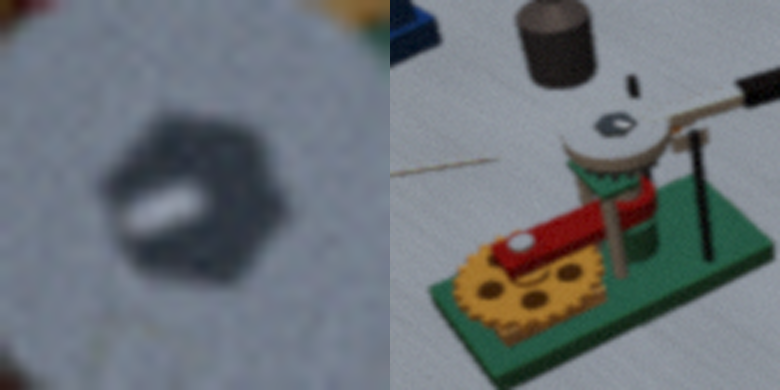

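The index line now points left and slightly down, about 3.6 rad of turn in total. The arm is down on the wheel, with the foot's stud pushed up at (521,242), and the gripper is clear.

```bash
python3 -c "
from rig import workorder;print(workorder.close_job())"
```

```text
the job is handed in; nothing more can be done
None
```

I tightened the brass wheel's clamp by about 3.6 rad, judged from the screw's index mark, so its foot bears firmly on the wheel. I then let go of the wrench, backed the gripper clear without going near the lead clamp, and handed the job in; no verdict was returned.

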